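Index the sample carousel and lock it

TASK

The sample carousel was left stopped between two positions. Push it gently round, counter-clockwise as seen from above (it has a red peg to push on), until it clicks into the very next position, then press the green button in its centre fully down to lock it there. Never use more than 20 N on the carousel or the button, and leave everything else standing where it is.

Things in the scene. Friction and masses are not known exactly. Their poses are not given: they have to be found in the camera images.
- station: Fixed white round base of the carousel, 270 mm across, 36 mm high; origin at the centre of its underside, on the vertical turning axis. A reading head (white column and blue arm, 122 mm high) stands on it 2.3 rad counter-clockwise from its x axis, the arm reaching in to 80 mm from the axis. Its place and yaw vary.
- carousel (a joint): Angle (rad) of the dark grey dial on the base, growing counter-clockwise from above; starts between 0.42 and 0.56. Six positions 1.047 apart, nominally at 0, 1.047, 2.09 .., but the hidden click mechanism shifts them all together by up to 0.28 either way, which cannot be seen or read. The wanted one is that near 1.047. Between positions: light even drag, about 2 N at the peg while it moves; it stays where left.
- dial_centre (a point): Middle of the dial's top face, 50 mm above the bench, on the turning axis (under the hub). Dial 250 mm across. From 0.13 rad before a true position the drag rises to 5 to 9 N at the peg, then eases to a crest 0.06 rad before it; there the dial jumps ahead by itself and sits centred. Pushed on, it leaves over a like crest 0.06 rad after it. It can be pushed back the same way.
- push_peg (a point): Centre of the top of the upright red push peg, 14 mm in diameter, rising 40 mm from the dial (top 90 mm above the bench), 106 mm from the turning axis, in the base's frame at angle (carousel angle - 1.9 rad). At least 30 mm of clear dial before and behind it. Nearer the axis are six capped vials fixed to the dial, 23 mm across, centred 66 mm from the axis, tops 84 mm above the bench.
- lock_button (a joint): Depth (m) of the green lock button, 28 mm in diameter, on the turning axis; 0 = up, 0.010 = fully down against its stop. It slides straight down against about 5 N of friction and stays where left. It goes down only while the carousel sits in a position; otherwise an inner finger stops it after about 1 mm.
- lock_top (a point): Centre of the top face of the green lock button: 92 mm above the bench when up, 82 mm when locked and released. The cap is sprung (3 N per mm) on the button, so it gives way about 1.7 mm before the button slides and goes on giving after the button meets its stop. It stands in an aluminium hub 92 mm across, top 72 mm above the bench.
- reagent_bottle: Bystander: clear glass bottle with black cap, 72 mm across, 150 mm high; origin at the centre of its underside.
- beaker: Bystander: empty glass beaker, 66 mm across, 85 mm high; origin at the centre of its underside.
- tube_rack: Bystander: purple tube rack, 80 x 120 mm, 62 mm high; origin at the centre of its underside.
- tip_box: Bystander: box of tips with yellow top, 85 x 120 mm, 56 mm high; origin at the centre of its underside.
- orange_case: Bystander: closed orange case, 70 x 110 mm, 35 mm high; origin at the centre of its underside.
- amber_jar: Bystander: amber jar with white cap, 60 mm across, 90 mm high; origin at the centre of its underside.
- pipette: Bystander: white pipette lying down, 190 mm long, 24 mm thick; origin at the centre of its underside.

How it is judged:
By the outcome, as a careful person would: the job done as asked, in the order asked, and still so for the second after the job is handed in, with the robot touching nothing.
It also fails if it takes over 67 s, if anything falls off the work surface, if the arm or the gripper's body presses on something with over 40 N, if the wrist force passes 120 N, or if a joint passes its speed limit or range.

ROBOT

A 7-joint arm with a two-finger parallel gripper is mounted at the origin on the work surface. World frame = base frame: x ahead of the robot, y to its left, z up, the work surface at z = 0. Lengths are in m, angles in rad, forces in N, time in s.
With the tool pointing down it reaches from about 0.35 to 0.9 m from the base axis. Payload 8.1 kg.
Tool frame: the origin (TCP) lies at the centre of the arm's flange, where the gripper is bolted on; the fingertips stand 178 mm ahead of it and the grasp point (between the pads) lies 159 mm ahead of it; x points along the fingers, z is the direction in which the jaws open and shut, and the axes are right-handed (so a half turn about x gives the same grasp; the last joint's range is limited). The gripper opens to 92 mm and grips with 3 to 60 N. Pads are 19 mm wide; open, the fingers measure 130 mm over their backs; the gripper's body (75 mm by 190 mm) begins 47 mm behind the grasp point.
Start: joints at [-1.417, 0.434, 0.025, 1.573, -0.012, 1.134, -0.075], TCP at [0.159, 0.605, 0.405] pointing down, gripper open.
Joint ranges: [-2.62, 2.62], [-0.44, 2.09], [-1.27, 1.32], [0.08, 2.57], [-1.32, 4.46], [0.12, 2], [-2.74, 2.74]. Speed limits (rad/s): [2.22, 2.22, 3.01, 3.01, 3.14, 3.14, 3.14].

INTERFACE

Orientations are given as a rotation vector (axis times angle).
In Python, from cell import arm, get_image, search_frame, pinpoint gives the robot as it stands.
- The arm moves only by the tool arm_command, never from a script. Its argument "motion" is a list of rows, each a list of 7 numbers: the finger opening in mm, from 0 to 91.8, then the shift along the tool's x, y, z in mm, then the turn, a rotation vector about the tool's x, y, z in degrees. In form: [[fingers, x, y, z, ax, ay, az], ...]. A call has 1 to 5 rows; each row shifts and turns the commanded pose from where the row before left it, along the tool's axes as they then stand; what a row does not reach is not made up. A row lasts 1/8 s, in which the tool goes at most 62.5 mm and 10.7 degrees, less where a joint would pass 70% of its speed; a pose out of reach is approached as far as the arm can. A call with a gripper value outside its range is refused whole. The fingers move at their own pace and stop on an object; "newtons" is the grip in N (left out, the last holds). Time passes only in rows, so rows that do not move let the fingers close. It gives the time, the measured TCP pose, the force and the opening at its end, in the units of the state.
- arm.observe(): the state, without advancing time (a new reading comes with each control period).
- get_image(name): name is "side" or "top"; returns a dict with "frame" (400x640x3 uint8, red, green, blue), "range_z" (400x640 float32, m along the optical axis (not along the pixel's ray), 0 where there is no reading), "K" (3x3 intrinsics, pixels), "origin" and "rotation" of the camera in the world. Camera axes: x right, y down, z forward; pixel columns grow to the right and rows downward; lengths in m; the calibration is good to about 2 mm. A picture is of the moment at which its call begins.
- arm.sign_off(): hands the job in, once; it reports no verdict.
Trained networks look in the newest picture that a camera, given by its name, has taken for a name from the list of things; names that differ only in an ending like _2 or _b are one class to them, and where a whole thing is asked for, a point or a joint stands for the part that bears it (a point fixed in the world has none). Each returns a list of dicts, best first, with "p" (0 to 1); they miss things now and then, are a little off and sometimes report something else, mostly with a low value. They report only what shows in the picture. A call takes as long as a camera call.
- search_frame(camera, target): "point" ([x, y, z] in m, in world coordinates, good to about 4 mm: the middle of the surface that is visible of it).
- pinpoint(camera, target): "point" ([x, y, z] in m, in world coordinates, good to about 4 mm: a listed point, or the origin of a listed thing).
The state is a dict: "clock": time; "joints": joint angles; "dq": joint speeds; "joint_efforts": joint torques, N m; "position": TCP position; "ee_rot": TCP orientation; "force": force on the tool from outside, world axes, zero at the start; "ft_torque": the same for the moment, N m; "width": opening from 0.0 (shut) to 1.0 (fully open).
Only numpy, scipy, OpenCV 4.12 (cv2) and the standard library are available. Lean on these libraries where they do the work, as an engineer would, in place of code of your own. Each camera call takes 0.05 s, during which the arm holds its last target. There are 200 camera calls.

## Working session

There is one attempt and no reset: what is moved stays moved. The work goes in short steps, Python scripts to look and compute and a tool call to move; the robot and the scene stay as the last step left them, time stands still between calls to the robot, and variables do not carry over. Pictures are saved under pics/ and viewed, about 8 in all and at most 12, crops included, and the job is handed in when it is done.

Besides the shell and the picture viewer there is one more tool, called after ">>>" as name([rows], argument=value, ...), one row to a line, values as JSON. arm_command: Moves the arm, as the interface text tells. Its arguments: {"type":"object","properties":{"motion":{"type":"array"},"newtons":{"type":"number"}},"required":["motion"]}

```bash
ls; mkdir -p pics; cat > h.py <<'E'
import numpy as np, cv2
from cell import arm, get_image, search_frame, pinpoint
from scipy.spatial.transform import Rotation as R
np.set_printoptions(precision=4,suppress=True)
def cloud(im):
    K=np.array(im["K"]);z=im["range_z"];v,u=np.mgrid[:400,:640]
    p=np.stack([(u-K[0,2])/K[0,0]*z,(v-K[1,2])/K[1,1]*z,z],-1)
    return p@np.array(im["rotation"]).T+np.array(im["origin"])
E
python3 - <<'E'
from h import *
s=arm.observe();print(s["clock"],s["position"],s["ee_rot"],s["force"],s["width"]);print(R.from_rotvec(s["ee_rot"]).as_matrix())
a=get_image("side");b=get_image("top")
cv2.imwrite("pics/a.png",cv2.cvtColor(np.vstack([a["frame"],b["frame"]]),cv2.COLOR_RGB2BGR)[:, :])
cv2.imwrite("pics/a.png",cv2.resize(cv2.imread("pics/a.png"),(480,600)))
for c in("side","top"):
  for n in("station","dial_centre","push_peg","lock_top"):
    print(c,n,[(np.array(d["point"]).round(4),round(d["p"],2)) for d in pinpoint(c,n)[:2]])
E
```

```text
pics
0.0 [0.1587 0.6042 0.404 ] [-1.019   1.321   1.0172] [-0.3768 -0.8145 -0.4028] 0.9952521115968879
[[-0.0003 -0.9672  0.2541]
 [-0.0016  0.2541  0.9672]
 [-1.     -0.0001 -0.0016]]
side station [(array([ 0.5922,  0.0228, -0.0012]), 0.89), (array([ 0.4195,  0.5262, -0.0026]), 0.48)]
side dial_centre [(array([0.5879, 0.0191, 0.0518]), 0.71), (array([ 0.4026, -0.3988,  0.0004]), 0.45)]
side push_peg [(array([ 0.5768, -0.0827,  0.0902]), 0.92)]
side lock_top [(array([0.5935, 0.0219, 0.0896]), 0.46)]
top station [(array([0.595 , 0.0254, 0.0002]), 0.58)]
top dial_centre [(array([0.5915, 0.0291, 0.0474]), 0.74)]
top push_peg [(array([ 0.5792, -0.0838,  0.0899]), 0.87)]
top lock_top [(array([0.5937, 0.0228, 0.0927]), 0.63)]
```

View pics/a.png

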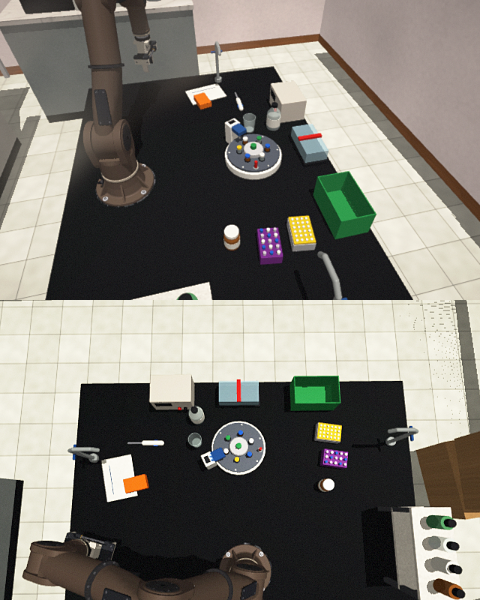

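```bash
python3 - <<'E'
from h import *
b=get_image("top");f=b["frame"];P=cloud(b)
print(b["origin"])
hsv=cv2.cvtColor(f,cv2.COLOR_RGB2HSV)
near=np.hypot(P[...,0]-.593,P[...,1]-.023)<.15
def rep(n,m):
    m=m&near; q=P[m]; v,u=np.nonzero(m); print(n,m.sum(),np.median(q,0),q.mean(0),u.mean(),v.mean())
z=P[...,2]
rep("dial",(z>.045)&(z<.055)); rep("base",(z>.03)&(z<.04))
rep("hub",(z>.068)&(z<.076)); rep("head",(z>.11)&(z<.13))
h,s,V=hsv[...,0],hsv[...,1],hsv[...,2]
rep("red",((h<8)|(h>172))&(s>130)&(V>70)&(z>.085)&(z<.1)); rep("green",(h>45)&(h<80)&(s>100)&(z>.085))
# circle fit on all station points' xy extents
m=near&(z>.03)&(z<.13); q=P[m][:,:2].astype(np.float32); print(cv2.minEnclosingCircle(q))
v,u=np.nonzero(m);c=f[v.min()-15:v.max()+15,u.min()-15:u.max()+15];print(v.min(),u.min(),c.shape)
cv2.imwrite("pics/b.png",cv2.cvtColor(cv2.resize(c,None,fx=5.5,fy=5.5,interpolation=cv2.INTER_CUBIC),cv2.COLOR_RGB2BGR))
for n in ("station","reagent_bottle","beaker","pipette","orange_case","amber_jar"):
    print(n,[(np.array(d["point"]).round(3),round(d["p"],2)) for d in pinpoint("top",n)[:1]])
E
```

```text
Traceback (most recent call last):
  File "h.py", line 8, in cloud
    return p@np.array(im["rotation"]).T+np.array(im["origin"])
           ~~~~~~~~~~~~~~~~~~~~~~~~~~~~^~~~~~~~~~~~~~~~~~~~~~~
ValueError: operands could not be broadcast together with shapes (400,640) (3,)
```

```bash
sed -i 's/np.array(im\["rotation"\]).T/R.from_rotvec(im["rotation"]).as_matrix().T/' h.py; cat > m.py <<'E'
from h import *
b=get_image("top");f=b["frame"];P=cloud(b)
print(b["origin"],b["rotation"])
hsv=cv2.cvtColor(f,cv2.COLOR_RGB2HSV)
near=np.hypot(P[...,0]-.593,P[...,1]-.023)<.15
def rep(n,m):
    m=m&near; q=P[m]; v,u=np.nonzero(m); print(n,m.sum(),np.median(q,0),q.mean(0),u.mean(),v.mean())
z=P[...,2]
rep("dial",(z>.045)&(z<.055)); rep("base",(z>.03)&(z<.04))
rep("hub",(z>.068)&(z<.076)); rep("head",(z>.11)&(z<.13))
h,s,V=hsv[...,0],hsv[...,1],hsv[...,2]
rep("red",((h<8)|(h>172))&(s>130)&(V>70)&(z>.085)&(z<.1)); rep("green",(h>45)&(h<80)&(s>100)&(z>.085))
m=near&(z>.03)&(z<.13); q=P[m][:,:2].astype(np.float32); print(cv2.minEnclosingCircle(q))
v,u=np.nonzero(m);c=f[v.min()-15:v.max()+15,u.min()-15:u.max()+15];print(v.min(),u.min(),c.shape)
cv2.imwrite("pics/b.png",cv2.cvtColor(cv2.resize(c,None,fx=5.5,fy=5.5,interpolation=cv2.INTER_CUBIC),cv2.COLOR_RGB2BGR))
for n in ("station","reagent_bottle","beaker","pipette","orange_case","amber_jar"):
    print(n,[(np.array(d["point"]).round(3),round(d["p"],2)) for d in pinpoint("top",n)[:1]])
E
python3 m.py
```

```text
[0.322  0.0409 1.5702] [-2.1277  2.1487 -0.1807]
dial 2187 [0.5922 0.0155 0.0501] [0.5879 0.017  0.0501] 319.42478280749884 196.26748971193416
base 387 [0.5447 0.0126 0.0354] [0.5673 0.0167 0.0353] 319.5426356589147 202.5219638242894
hub 325 [0.5876 0.0228 0.0719] [0.5873 0.0228 0.0719] 317.91692307692307 195.28307692307692
head 288 [0.5384 0.1253 0.1218] [0.5388 0.1258 0.1217] 288.8263888888889 206.71527777777777
red 8 [ 0.5731 -0.0814  0.0906] [ 0.5726 -0.0809  0.091 ] 346.875 198.125
green 55 [0.5923 0.0264 0.0905] [0.5983 0.0354 0.0904] 314.45454545454544 191.43636363636364
((0.5870093107223511, 0.030023770406842232), 0.14155904948711395)
162 277 (100, 106, 3)
station [(array([ 0.596,  0.021, -0.001]), 0.8)]
reagent_bottle [(array([ 0.756,  0.236, -0.002]), 0.66)]
beaker [(array([0.625, 0.235, 0.001]), 0.8)]
pipette [(array([0.624, 0.503, 0.001]), 0.56)]
orange_case []
amber_jar [(array([0.596, 0.02 , 0.092]), 0.35)]
```

View pics/b.png

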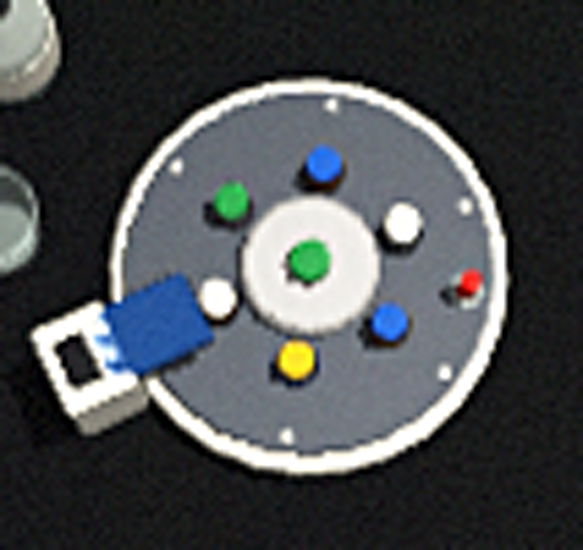

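>>> arm_command([
  [0,0,-35,-35,0,0,0],
  [0,0,-35,-35,0,0,0],
  [0,0,-35,-35,0,0,0],
  [0,0,-35,-35,0,0,0],
  [0,0,-35,-35,0,0,0],
], newtons=20)

```text
clock: 1.52
position: [0.2842, 0.3893, 0.405]
ee_rot: [-1.018, 1.319, 1.018]
force: [1.1, 0.3, -0.3]
width: 0.506
```

>>> arm_command([
  [0,0,-35,-35,0,0,0],
  [0,0,-35,-35,0,0,0],
  [0,0,-35,-35,0,0,0],
  [0,0,-35,-35,0,0,0],
  [0,0,-35,-35,0,0,0],
])

```text
clock: 2.15
position: [0.409, 0.1756, 0.4051]
ee_rot: [-1.018, 1.319, 1.018]
force: [0.2, 0.1, -0.5]
width: 0.01
```

>>> arm_command([
  [0,0,-35,-35,0,0,0],
  [0,0,-35,-35,0,0,0],
  [0,0,-35,-35,0,0,0],
  [0,0,-35,-35,0,0,0],
  [0,0,-35,-35,0,0,0],
])

```text
clock: 2.78
position: [0.5338, -0.038, 0.4049]
ee_rot: [-1.018, 1.319, 1.018]
force: [0.4, 1.2, 0.0]
width: 0.008
```

>>> arm_command([
  [0,0,-28,-33,0,0,0],
  [0,0,0,0,7.3,0,0],
  [0,20,0,0,0,0,0],
  [0,20,0,0,0,0,0],
  [0,0,0,0,0,0,0],
])

```text
clock: 3.4
position: [0.5514, -0.0755, 0.3636]
ee_rot: [-0.921, 1.369, 0.923]
force: [-1.0, 0.5, 0.4]
width: 0.008
```

```bash
cat > st.py <<'E'
from h import *
C=np.array([.5925,.0235])
s=arm.observe();M=R.from_rotvec(s["ee_rot"]).as_matrix();p=np.array(s["position"])
tip=p+.178*M[:,0];d=tip[:2]-C
print("t",s["clock"],"tcp",p,"tip",tip,"r",np.hypot(*d),"ang",np.degrees(np.arctan2(d[1],d[0])),"F",np.array(s["force"]),"w",s["width"])
print(M,s["joints"])
E
python3 st.py
```

```text
t 3.4 tcp [ 0.5514 -0.0755  0.3636] tip [ 0.5509 -0.0755  0.1856] r 0.10734341973243372 ang -112.78080282987435 F [-1.0302  0.5192  0.4093] w 0.008495281906249439
[[-0.0026 -0.9271  0.3748]
 [ 0.      0.3748  0.9271]
 [-1.      0.0025 -0.0009]] [-0.3042  0.3804  0.4653  1.8231 -0.2006  0.9873  1.4306]
```

>>> arm_command([
  [0,30,0,0,0,0,0],
  [0,30,0,0,0,0,0],
  [0,25,0,0,0,0,0],
  [0,0,0,0,0,0,0],
])

```text
clock: 3.9
position: [0.5516, -0.0755, 0.2792]
ee_rot: [-0.921, 1.369, 0.923]
force: [0.1, 0.4, 0.5]
width: 0.005
```

```bash
cat > look.py <<'E'
from h import *
import sys
n=sys.argv[1];a=get_image("side");c=a["frame"][130:290,240:440]
cv2.imwrite(f"pics/{n}.png",cv2.cvtColor(cv2.resize(c,None,fx=3.5,fy=3.5,interpolation=cv2.INTER_CUBIC),cv2.COLOR_RGB2BGR))
for t in("push_peg","lock_top"):
  for k in("side","top"): print(t,k,[(np.array(d["point"]).round(4),round(d["p"],2)) for d in pinpoint(k,t)[:1]])
E
python3 look.py c; python3 st.py
```

```text
push_peg side [(array([ 0.5756, -0.0812,  0.0905]), 0.57)]
push_peg top [(array([ 0.5818, -0.084 ,  0.087 ]), 0.73)]
lock_top side []
lock_top top [(array([0.5963, 0.0238, 0.0918]), 0.53)]
t 4.15 tcp [ 0.5524 -0.0758  0.2811] tip [ 0.5528 -0.0758  0.1031] r 0.10689822785467078 ang -111.79135928752302 F [-0.2623  0.2023 -0.8435] w 0.002377202033575883
[[ 0.0023 -0.9271  0.3748]
 [ 0.0001  0.3748  0.9271]
 [-1.     -0.0021  0.0009]] [-0.2642  0.4819  0.4224  1.9073 -0.2672  0.8049  1.4884]
```

View pics/c.png

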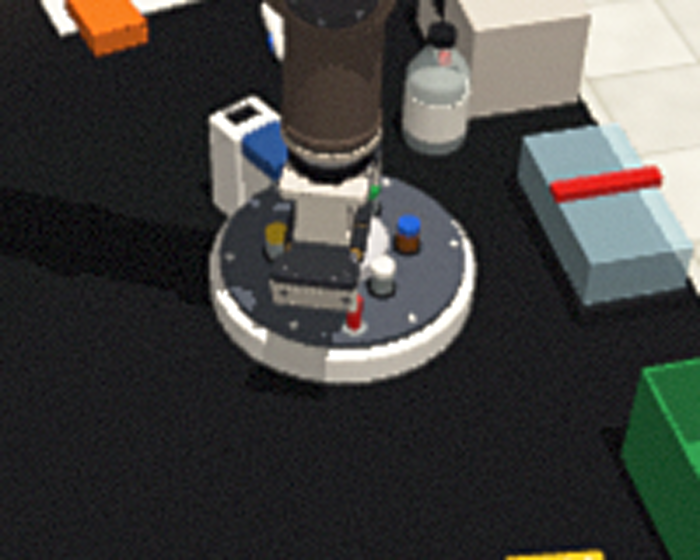

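>>> arm_command([
  [0,20,0,0,0,0,0],
  [0,19,0,0,0,0,0],
  [0,0,-3,0,-1.6,0,0],
  [0,0,-2,0,-1.1,0,0],
  [0,0,0,0,0,0,0],
])

```text
clock: 4.78
position: [0.5571, -0.0777, 0.2418]
ee_rot: [-0.958, 1.348, 0.956]
force: [0.1, 0.2, 0.3]
width: 0.006
```

>>> arm_command([
  [0,0,-1.5,0,-0.8,0,0],
  [0,0,-1.5,0,-0.8,0,0],
  [0,0,-1,0,-0.53,0,0],
  [0,0,-1,0,-0.53,0,0],
])

```text
clock: 5.28
position: [0.5611, -0.079, 0.2407]
ee_rot: [-0.992, 1.333, 0.993]
force: [-2.5, 0.4, 1.6]
width: 0.007
```

```bash
python3 st.py
```

```text
t 5.275 tcp [ 0.5611 -0.079   0.2407] tip [ 0.561  -0.079   0.0627] r 0.10720164968600403 ang -107.07475316378411 F [-2.4929  0.4284  1.6056] w 0.007205114613525677
[[-0.0005 -0.9582  0.2861]
 [ 0.0003  0.2861  0.9582]
 [-1.      0.0006  0.0001]] [-0.214   0.5475  0.3661  1.9125 -0.2828  0.7322  1.5959]
```

>>> arm_command([
  [0,0,-1,0,-0.54,0,0],
  [0,0,-1,0,-0.54,0,0],
  [0,0,-1,0,-0.54,0,0],
  [0,0,-1,0,-0.54,0,0],
  [0,0,-1,0,-0.54,0,0],
])

```text
clock: 5.9
position: [0.5661, -0.0804, 0.2407]
ee_rot: [-1.028, 1.314, 1.028]
force: [-1.7, 0.1, 0.5]
width: 0.005
```

>>> arm_command([
  [0,0,-1,0,-0.54,0,0],
  [0,0,-1,0,-0.54,0,0],
  [0,0,-1,0,-0.54,0,0],
  [0,0,-1,0,-0.54,0,0],
])

```text
clock: 6.4
position: [0.57, -0.0813, 0.2407]
ee_rot: [-1.057, 1.299, 1.057]
force: [-1.4, 1.3, 0.1]
width: 0.004
```

```bash
python3 st.py;python3 look.py d
```

```text
t 6.4 tcp [ 0.57   -0.0813  0.2407] tip [ 0.57   -0.0813  0.0627] r 0.10720680564573613 ang -102.1011128435943 F [-1.4247  1.2873  0.1263] w 0.004140640878154772
[[-0.     -0.979   0.2038]
 [ 0.      0.2038  0.979 ]
 [-1.      0.      0.    ]] [-0.192   0.5562  0.3421  1.8884 -0.2655  0.7412  1.6651]
push_peg side [(array([ 0.5894, -0.083 ,  0.0875]), 0.71)]
push_peg top [(array([ 0.5818, -0.084 ,  0.087 ]), 0.73)]
lock_top side []
lock_top top [(array([0.5963, 0.0238, 0.0918]), 0.53)]
```

>>> arm_command([
  [0,0,-1,0,-0.54,0,0],
  [0,0,-1,0,-0.54,0,0],
  [0,0,-1,0,-0.54,0,0],
  [0,0,-1,0,-0.54,0,0],
])

```text
clock: 7.15
position: [0.574, -0.0821, 0.2407]
ee_rot: [-1.085, 1.284, 1.085]
force: [-1.8, 1.8, 1.1]
width: 0.004
```

>>> arm_command([
  [0,0,-1,0,-0.54,0,0],
  [0,0,-1,0,-0.54,0,0],
  [0,0,-1,0,-0.54,0,0],
  [0,0,-1,0,-0.54,0,0],
])

```text
clock: 7.65
position: [0.5779, -0.0827, 0.2407]
ee_rot: [-1.113, 1.268, 1.113]
force: [-1.5, 1.5, 0.3]
width: 0.005
```

>>> arm_command([
  [0,0,-1,0,-0.54,0,0],
  [0,0,-1,0,-0.54,0,0],
  [0,0,-1,0,-0.54,0,0],
  [0,0,-1,0,-0.54,0,0],
])

```text
clock: 8.15
position: [0.5819, -0.0832, 0.2407]
ee_rot: [-1.141, 1.251, 1.141]
force: [-2.7, 0.8, 0.9]
width: 0.003
```

>>> arm_command([
  [0,0,-1,0,-0.54,0,0],
  [0,0,-1,0,-0.54,0,0],
  [0,0,-1,0,-0.54,0,0],
  [0,0,-1,0,-0.54,0,0],
])

```text
clock: 8.65
position: [0.5859, -0.0835, 0.2407]
ee_rot: [-1.169, 1.235, 1.169]
force: [-1.2, -0.1, 0.9]
width: 0.007
```

>>> arm_command([
  [0,0,-1,0,-0.54,0,0],
  [0,0,-1,0,-0.54,0,0],
  [0,0,-1,0,-0.54,0,0],
  [0,0,-1,0,-0.54,0,0],
])

```text
clock: 9.15
position: [0.5899, -0.0837, 0.2407]
ee_rot: [-1.197, 1.217, 1.197]
force: [-2.2, 0.4, 1.2]
width: 0.001
```

>>> arm_command([
  [0,0,-1,0,-0.54,0,0],
  [0,0,-1,0,-0.54,0,0],
  [0,0,-1,0,-0.54,0,0],
  [0,0,-1,0,-0.54,0,0],
])

```text
clock: 9.65
position: [0.5939, -0.0837, 0.2407]
ee_rot: [-1.225, 1.199, 1.225]
force: [-1.1, 0.3, 1.0]
width: 0.01
```

>>> arm_command([
  [0,0,-1,0,-0.54,0,0],
  [0,0,-1,0,-0.54,0,0],
  [0,0,-1,0,-0.54,0,0],
  [0,0,-1,0,-0.54,0,0],
])

```text
clock: 10.15
position: [0.5979, -0.0836, 0.2407]
ee_rot: [-1.252, 1.181, 1.252]
force: [-1.4, -0.3, -0.3]
width: 0.003
```

>>> arm_command([
  [0,0,-1,0,-0.54,0,0],
  [0,0,-1,0,-0.54,0,0],
  [0,0,-1,0,-0.54,0,0],
  [0,0,-1,0,-0.54,0,0],
])

```text
clock: 10.65
position: [0.6018, -0.0833, 0.2407]
ee_rot: [-1.28, 1.162, 1.28]
force: [-1.7, -0.5, 0.5]
width: 0.005
```

>>> arm_command([
  [0,0,-1,0,-0.54,0,0],
  [0,0,-1,0,-0.54,0,0],
  [0,0,-1,0,-0.54,0,0],
  [0,0,-1,0,-0.54,0,0],
])

```text
clock: 11.15
position: [0.6049, -0.0832, 0.2406]
ee_rot: [-1.306, 1.145, 1.309]
force: [-8.1, -2.4, 5.5]
width: 0.003
```

>>> arm_command([
  [0,0,-1,0,-0.54,0,0],
  [0,0,-1,0,-0.54,0,0],
])

```text
clock: 11.4
position: [0.607, -0.0829, 0.2407]
ee_rot: [-1.32, 1.135, 1.322]
force: [-5.0, -1.9, 3.8]
width: 0.002
```

>>> arm_command([
  [0,0,-1,0,-0.54,0,0],
  [0,0,-1,0,-0.54,0,0],
])

```text
clock: 11.65
position: [0.6097, -0.0823, 0.2407]
ee_rot: [-1.334, 1.123, 1.335]
force: [-2.0, -1.3, 0.8]
width: 0.004
```

>>> arm_command([
  [0,0,-1,0,-0.54,0,0],
  [0,0,-1,0,-0.54,0,0],
])

```text
clock: 11.9
position: [0.6121, -0.0817, 0.2407]
ee_rot: [-1.349, 1.112, 1.348]
force: [0.3, -0.7, -0.8]
width: 0.006
```

```bash
python3 st.py;python3 look.py e
```

```text
t 11.9 tcp [ 0.6121 -0.0817  0.2407] tip [ 0.6123 -0.0817  0.0627] r 0.1070210807708244 ang -79.35111353062359 F [ 0.3253 -0.6521 -0.7869] w 0.005923423141965699
[[ 0.0009 -0.9819 -0.1896]
 [ 0.0001 -0.1896  0.9819]
 [-1.     -0.0009 -0.0001]] [-0.1115  0.5996  0.2323  1.7745 -0.1845  0.7878  1.9737]
push_peg side [(array([ 0.6274, -0.0783,  0.0895]), 0.59)]
push_peg top [(array([ 0.5818, -0.084 ,  0.087 ]), 0.73)]
lock_top side [(array([0.5907, 0.0241, 0.0905]), 0.41)]
lock_top top [(array([0.5963, 0.0238, 0.0918]), 0.53)]
```

View pics/e.png

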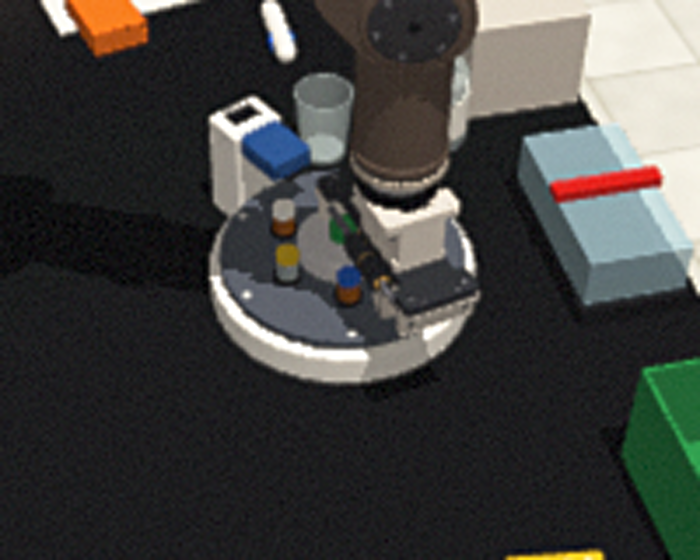

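>>> arm_command([
  [0,0,-1,0,-0.54,0,0],
  [0,0,-1,0,-0.54,0,0],
  [0,0,0,0,0,0,0],
])

```text
clock: 12.52
position: [0.6138, -0.0814, 0.2408]
ee_rot: [-1.362, 1.103, 1.361]
force: [-0.4, 0.1, 0.7]
width: 0.004
```

>>> arm_command([
  [0,0,4,0,0,0,0],
  [0,0,4,0,0,0,0],
  [0,-25,0,0,0,0,0],
  [0,-40,0,0,0,0,0],
  [0,-40,20,0,0,0,0],
])

```text
clock: 13.15
position: [0.5865, -0.0869, 0.3467]
ee_rot: [-1.362, 1.102, 1.362]
force: [-0.3, 1.0, 0.4]
width: 0.006
```

>>> arm_command([
  [0,-10,50,0,0,0,0],
  [0,0,50,0,0,0,0],
  [0,0,50,0,0,0,0],
  [0,0,0,0,0,0,0],
])

```text
clock: 13.65
position: [0.4358, -0.1194, 0.3557]
ee_rot: [-1.358, 1.105, 1.361]
force: [0.6, 0.4, -0.5]
width: 0.005
```

```bash
sed -i 's#pics/b.png#pics/f.png#' m.py; python3 m.py; python3 st.py; python3 look.py g
```

```text
[0.322  0.0409 1.5702] [-2.1277  2.1487 -0.1807]
dial 2212 [0.5904 0.0139 0.0502] [0.5874 0.0157 0.0502] 319.7888788426763 196.40687160940325
base 382 [0.5632 0.0147 0.0353] [0.5737 0.0182 0.0354] 319.12041884816756 200.81413612565444
hub 339 [0.5857 0.0193 0.0719] [0.5875 0.0212 0.072 ] 318.3598820058997 195.23598820058996
head 288 [0.5383 0.1254 0.1217] [0.5387 0.1259 0.1215] 288.8229166666667 206.73958333333334
red 9 [ 0.6279 -0.0755  0.0916] [ 0.6285 -0.0758  0.091 ] 345.1111111111111 182.88888888888889
green 56 [0.5915 0.0264 0.0914] [0.591  0.0407 0.0912] 313.01785714285717 193.375
((0.5880851149559021, 0.03048105724155903), 0.14141516387462616)
162 277 (100, 106, 3)
station []
reagent_bottle [(array([ 0.758,  0.234, -0.003]), 0.7)]
beaker [(array([ 0.758,  0.233, -0.004]), 0.65)]
pipette [(array([ 0.622,  0.502, -0.003]), 0.64)]
orange_case [(array([0.418, 0.532, 0.001]), 0.85)]
amber_jar [(array([ 0.398, -0.397,  0.   ]), 0.58)]
t 14.0 tcp [ 0.4403 -0.1181  0.3556] tip [ 0.4403 -0.1181  0.1776] r 0.20788840002389142 ang -137.04882522752607 F [ 0.3976 -0.0235  0.8618] w 0.0034769247808406566
[[-0.     -0.9781 -0.208 ]
 [-0.0002 -0.208   0.9781]
 [-1.      0.0001 -0.0002]] [-0.0965  0.213   0.2868  2.0513 -0.0769  0.8872  2.0131]
push_peg side [(array([ 0.6333, -0.076 ,  0.0889]), 0.92)]
push_peg top [(array([ 0.6359, -0.0772,  0.0865]), 0.87)]
lock_top side [(array([0.5931, 0.0241, 0.087 ]), 0.46)]
lock_top top [(array([0.5948, 0.0234, 0.0934]), 0.47)]
```

View pics/f.png

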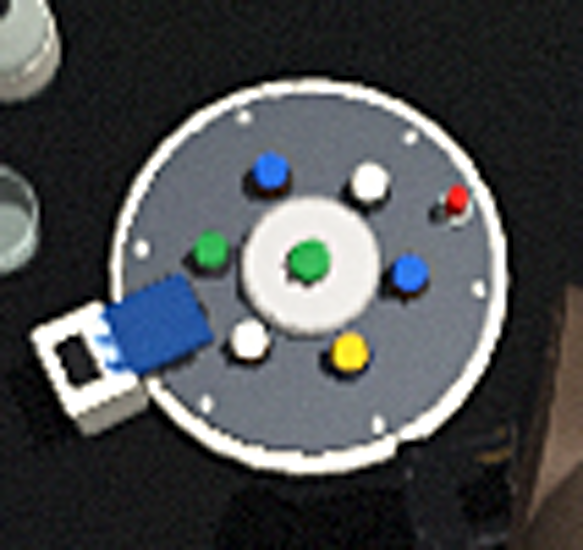

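>>> arm_command([
  [0,0,-45,27,0,0,0],
  [0,0,-45,27,0,0,0],
  [0,0,-45,27,0,0,0],
  [0,0,-44.5,25.5,0,0,0],
  [0,0,0,0,0,0,0],
])

```text
clock: 14.88
position: [0.5951, 0.027, 0.355]
ee_rot: [-1.365, 1.099, 1.365]
force: [-0.6, -0.7, 0.1]
width: 0.005
```

>>> arm_command([
  [0,30,0,0,0,0,0],
  [0,25,0,0,0,0,0],
  [0,15,0,0,0,0,0],
  [0,0,0,0,0,0,0],
  [0,0,0,0,0,0,0],
])

```text
clock: 15.5
position: [0.5934, 0.0228, 0.2866]
ee_rot: [-1.362, 1.102, 1.36]
force: [0.9, 0.1, -0.1]
width: 0.002
```

```bash
python3 st.py; python3 look.py h
```

```text
t 15.5 tcp [0.5934 0.0228 0.2866] tip [0.5936 0.0228 0.1086] r 0.0012632418094584484 ang -31.29197737463567 F [ 0.8508  0.0671 -0.0716] w 0.0021234241425627594
[[ 0.0012 -0.9783 -0.207 ]
 [ 0.0001 -0.207   0.9783]
 [-1.     -0.0012 -0.0001]] [-0.2764  0.5068  0.2103  1.7987 -0.1354  0.8488  1.777 ]
push_peg side []
push_peg top [(array([ 0.6359, -0.0772,  0.0865]), 0.87)]
lock_top side [(array([0.5931, 0.0214, 0.0907]), 0.41)]
lock_top top [(array([0.5948, 0.0234, 0.0934]), 0.47)]
```

View pics/h.png

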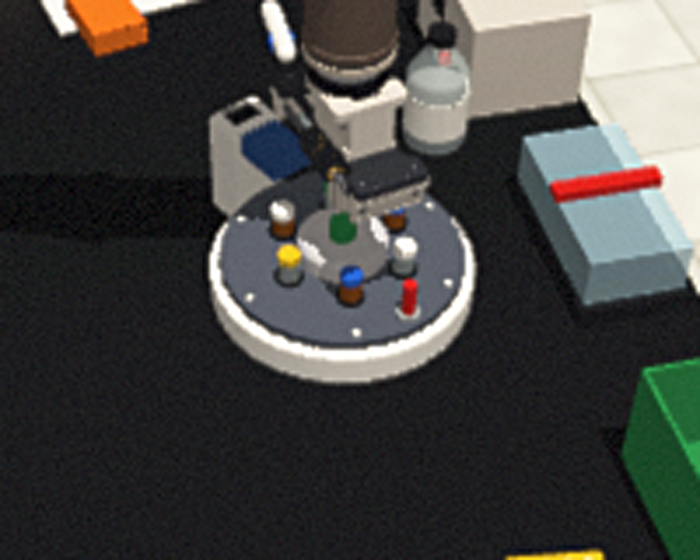

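>>> arm_command([
  [0,8,0,0,0,0,0],
  [0,6,0,0,0,0,0],
  [0,2,0,0,0,0,0],
  [0,1,0,0,0,0,0],
  [0,0,0,0,0,0,0],
])

```text
clock: 16.38
position: [0.5928, 0.023, 0.2688]
ee_rot: [-1.361, 1.103, 1.362]
force: [-1.9, 0.2, 3.8]
width: 0.002
```

>>> arm_command([
  [0,1,0,0,0,0,0],
  [0,1,0,0,0,0,0],
])

```text
clock: 16.62
position: [0.5929, 0.023, 0.2667]
ee_rot: [-1.361, 1.103, 1.362]
force: [-3.4, 0.7, 4.3]
width: 0.004
```

>>> arm_command([
  [0,1,0,0,0,0,0],
  [0,1,0,0,0,0,0],
])

```text
clock: 16.88
position: [0.5929, 0.023, 0.2646]
ee_rot: [-1.361, 1.103, 1.362]
force: [-3.7, -0.1, 4.1]
width: 0.005
```

Sliding (force is flat).

>>> arm_command([
  [0,1,0,0,0,0,0],
  [0,1,0,0,0,0,0],
  [0,1,0,0,0,0,0],
])

```text
clock: 17.25
position: [0.5931, 0.023, 0.2617]
ee_rot: [-1.361, 1.103, 1.361]
force: [-2.4, -0.3, 4.1]
width: 0.003
```

>>> arm_command([
  [0,1,0,0,0,0,0],
  [0,1,0,0,0,0,0],
  [0,0,0,0,0,0,0],
])

```text
clock: 17.62
position: [0.5931, 0.023, 0.2597]
ee_rot: [-1.361, 1.103, 1.361]
force: [-3.2, -0.2, 4.2]
width: 0.005
```

>>> arm_command([
  [0,1,0,0,0,0,0],
  [0,1,0,0,0,0,0],
])

```text
clock: 17.88
position: [0.5931, 0.023, 0.2578]
ee_rot: [-1.361, 1.103, 1.361]
force: [-3.9, 0.5, 7.4]
width: 0.004
```

>>> arm_command([
  [0,1,0,0,0,0,0],
  [0,0,0,0,0,0,0],
])

```text
clock: 18.12
position: [0.5931, 0.023, 0.2571]
ee_rot: [-1.361, 1.103, 1.361]
force: [-4.6, 0.1, 10.1]
width: 0.006
```

>>> arm_command([
  [0,0.8,0,0,0,0,0],
  [0,0,0,0,0,0,0],
])

```text
clock: 18.38
position: [0.5931, 0.023, 0.2565]
ee_rot: [-1.361, 1.103, 1.361]
force: [-5.3, -0.1, 11.0]
width: 0.006
```

>>> arm_command([
  [0,-6,0,0,0,0,0],
  [0,-10,0,0,0,0,0],
  [0,-35,0,0,0,0,0],
  [0,-50,0,0,0,0,0],
  [0,-20,50,-20,0,0,0],
])

```text
clock: 19.0
position: [0.5508, -0.0051, 0.38]
ee_rot: [-1.367, 1.096, 1.359]
force: [0.1, -1.7, -0.4]
width: 0.003
```

>>> arm_command([
  [0,0,50,-30,0,0,0],
  [0,0,50,-30,0,0,0],
  [0,0,40,-20,0,0,0],
  [0,0,0,0,0,0,0],
])

```text
clock: 19.5
position: [0.4256, -0.1165, 0.3775]
ee_rot: [-1.358, 1.105, 1.357]
force: [0.1, -0.1, -0.4]
width: 0.003
```

```bash
sed -i 's#pics/f.png#pics/i.png#' m.py; python3 m.py; python3 st.py|head -1; python3 look.py j
python3 - <<'E'
from h import *
for c in("side","top"):
  b=get_image(c);P=cloud(b);h=cv2.cvtColor(b["frame"],cv2.COLOR_RGB2HSV)
  m=(np.hypot(P[...,0]-.593,P[...,1]-.0232)<.01); print(c,m.sum(),np.median(P[m],0),np.percentile(P[m][:,2],[20,50,80]))
E
```

```text
[0.322  0.0409 1.5702] [-2.1277  2.1487 -0.1807]
dial 2190 [0.5912 0.0142 0.0501] [0.5879 0.0161 0.0501] 319.66712328767125 196.2716894977169
base 385 [0.556  0.0206 0.0353] [0.573  0.0175 0.0354] 319.3064935064935 201.00779220779222
hub 351 [0.5881 0.0227 0.072 ] [0.588  0.0234 0.072 ] 317.76638176638176 195.10256410256412
head 283 [0.5389 0.1253 0.1217] [0.5391 0.126  0.1217] 288.77031802120143 206.63250883392226
red 11 [ 0.6284 -0.0755  0.0894] [ 0.6287 -0.0748  0.0895] 344.8181818181818 182.9090909090909
green 19 [0.5965 0.084  0.0864] [0.596  0.0693 0.0869] 305.05263157894734 192.31578947368422
((0.5852387547492981, 0.029408451169729233), 0.14192484319210052)
162 277 (100, 106, 3)
station [(array([0.595, 0.025, 0.002]), 0.93)]
reagent_bottle [(array([ 0.758,  0.234, -0.002]), 0.94)]
beaker [(array([ 0.628,  0.236, -0.003]), 0.68)]
pipette [(array([ 0.626,  0.502, -0.003]), 0.68)]
orange_case [(array([0.416, 0.529, 0.005]), 0.61)]
amber_jar [(array([ 0.398, -0.397,  0.002]), 0.66)]
t 19.85 tcp [ 0.4286 -0.1135  0.3768] tip [ 0.4286 -0.1136  0.1988] r 0.21364218563339787 ang -140.09562878853262 F [-1.0698  0.6018  0.3871] w 0.00613153096229047
push_peg side [(array([ 0.6328, -0.0743,  0.0911]), 0.94)]
push_peg top [(array([ 0.6361, -0.0761,  0.0873]), 0.79)]
lock_top side []
lock_top top [(array([0.5951, 0.0198, 0.0811]), 0.46)]
side 21 [0.5929 0.0218 0.0837] [0.0818 0.0837 0.0846]
top 22 [0.5934 0.0226 0.0825] [0.0786 0.0825 0.0855]
```

View pics/j.png

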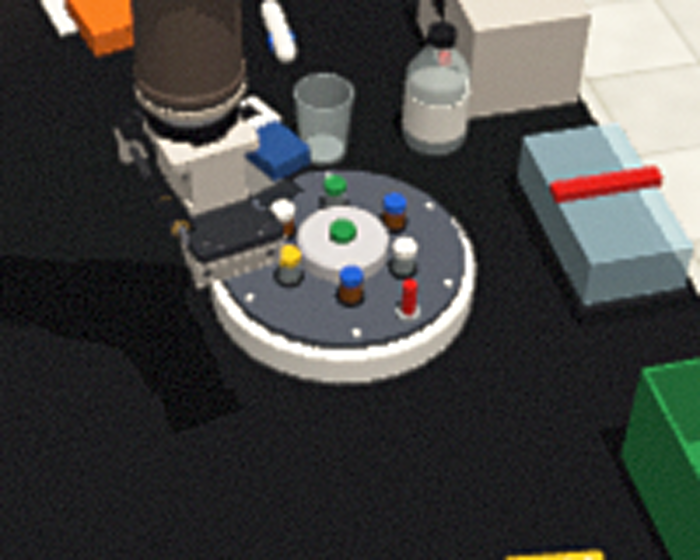

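```bash
python3 -c "
from h import *
print(arm.sign_off())"
```

```text
the job is handed in; nothing more can be done
None
```

I pushed the carousel counter-clockwise on its red peg until it clicked into the next position, then pressed the green button down to its stop. I backed the arm off and handed the job in at about 20 s.

- **Click:** the drag read about 2 N, rose to 8–10 N at one reading, then dropped to zero, and the peg stayed put as the finger moved on. The cameras show the peg turned about 30° in all, and it had not moved when checked after the press.
- **Lock:** the button slid at a steady 4 N, then the force rose to 11 N vertical (about 12 N with a sideways part) once it met its stop. The released cap measured 82.5 mm above the bench from the top camera and 83.7 mm from the side camera. The locked height is 82 mm, so the side reading is slightly high, but the stop force and the finger travel both say fully down.
- **Forces:** no reading on the carousel or the button went above about 12 N, against the 20 N limit. These were taken at the end of each move, so a brief higher peak between readings is possible.
- **Bystanders:** the last checks found the bottle, beaker, pipette, case and jar. The bottle, beaker and pipette were within a few mm of where they started, and the case and jar had no valid starting position from the top camera to compare with. I did not locate the tube rack and tip box, but the arm went nowhere near them.
- **False detections:** the detector once reported the beaker at the bottle's position and the jar at the carousel's centre; later looks put both where expected.

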